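Lock the bayonet filter cartridge into the vacuum filter head

ROBOT

A 7-joint arm with a two-finger parallel gripper is mounted at the origin on the work surface. World frame = base frame: x ahead of the robot, y to its left, z up, the work surface at z = 0. Lengths are in m, angles in rad, forces in N, time in s.
With the tool pointing down it reaches from about 0.425 to 1.025 m from the base axis. Payload 3.6 kg.
Tool frame: the origin (TCP) lies at the very end of the fingers, on their centre line; the grasp point (between the pads) lies 19 mm behind it; z points along the fingers, y is the direction in which the jaws open and shut (so a half turn about z gives the same grasp; the last joint's range is limited). The gripper opens to 85 mm and grips with 20 to 120 N. Pads are 22 mm wide; open, the fingers measure 114 mm over their backs; the gripper's body (76 mm by 85 mm) begins 54 mm behind the grasp point. The pads swing forward as they close: fully open they stand 13 mm farther back than shut.
Start: joints at [-1.248, 0.591, 0.048, 1.609, -0.033, 0.943, -0.034], TCP at [0.294, 0.663, 0.231] pointing down, gripper open.
Joint ranges: [-2.69, 2.69], [-0.47, 2.24], [-1.27, 1.36], [0.19, 2.51], [-1.53, 4.68], [0.08, 2.07], [-3.09, 3.09]. Speed limits (rad/s): [2.57, 2.57, 3.14, 3.14, 3.14, 3.14, 3.14].

INTERFACE

Orientations are given as [roll, pitch, yaw] about the fixed x, y, z axes, in that order (R = Rz(yaw) Ry(pitch) Rx(roll)).
In Python, from rig import ctrl gives the robot as it stands. The module is installed in compiled form; this text tells all that it offers.
- The arm moves only by the tool send_rows, never from a script. Its arguments are lists of equal length, an entry for each row: "delta_pos": the shift along the tool's x, y, z in mm, a list of three; "rotation": the turn, a rotation vector about the tool's x, y, z in rad, a list of three; "grip": the opening, from 0 (shut) to 1 (fully open). In form: {"delta_pos": [[dx, dy, dz], ...], "rotation": [[wx, wy, wz], ...], "grip": [grip, ...]}. A call has 1 to 5 rows; each row is the pose to reach, as a shift and turn from the pose commanded when the call began, along the tool's axes at that moment; what a row does not reach only later rows make up. A row lasts 1/12 s, in which the tool goes at most 41.7 mm and 7.16 degrees, less where a joint would pass 70% of its speed; a pose out of reach is approached as far as the arm can. A call with a gripper value outside its range is refused whole. The fingers move at their own pace and stop on an object; "squeeze" is the grip in N (left out, the last holds). Time passes only in rows, so rows that repeat a pose let the fingers close. It gives the time, the measured TCP pose, the force and the opening at its end, in the units of the state.
- ctrl.read_state(): the state, without advancing time (a new reading comes with each control period).
- ctrl.camera(name): name is "scene" or "top" or "wrist"; returns a dict with "frame" (400x640x3 uint8, red, green, blue), "mtx" (3x3 intrinsics, pixels), "origin" and "attitude" of the camera in the world; the wrist camera has in their place "T_tool_cam" (4x4, takes a point from camera to tool coordinates, whose origin is the TCP and whose axes are the flange's). Camera axes: x right, y down, z forward; pixel columns grow to the right and rows downward; lengths in m; the calibration is good to about 2 mm. A picture is of the moment at which its call begins: read the wrist's pose just before it. There is no depth.
- ctrl.close_job(): hands the job in, once; it reports no verdict.
The state is a dict: "time": time; "qpos": joint angles; "dq": joint speeds; "effort": joint torques, N m; "position": TCP position; "ee_rot": TCP orientation; "contact_force": force on the tool from outside, world axes, zero at the start; "wrist_torque": the same for the moment, N m; "grip_width": finger opening in m.
Only numpy, scipy, OpenCV 4.12 (cv2) and the standard library are available. Lean on these libraries where they do the work, as an engineer would, in place of code of your own. Each camera call takes 0.05 s, during which the arm holds its last target. There are 200 camera calls.

TASK

Fit the orange filter cartridge into the blue vacuum filter head: line its two lugs up with the two slots in the steel ring, push it down against the spring, turn it clockwise (seen from above) to the stop, and let go so that the spring lifts it into its lock. Feel for the slots gently and turn only lightly against the stop, never forcing it (the cartridge must not bear on the head with more than 50 N in all), and leave the bottle, beaker and tube rack where they stand.

Things in the scene. Friction and masses are not known exactly. Their poses are not given: they have to be found in the camera images.
- cartridge_mid (a point): Centre of the loose orange filter cartridge (0.12 to 0.2 kg, 72 mm tall), on its axis, 36 mm above its foot; z up its axis. A round spigot, 40 mm in diameter, runs from the foot (tapered to 30 mm over the lowest 7 mm) to 40 mm up; on it a flat grip bar from 40 to 72 mm, 54 mm long (along x), 18 mm thick (along y): pinch it across its thickness. A half turn about z makes no difference.
- lugs (a point): Point on the cartridge's axis, 15.5 mm above its foot, at the mid-height of its two steel lugs, same axes. The lugs stick out of the spigot along +x and -x, right under the ends of the grip bar, to 27 mm from the axis; each is 10 mm wide (along y) and 7 mm tall, 12 to 19 mm above the foot.
- cartridge: The same cartridge; origin at the centre of its foot, 36 mm below cartridge_mid, same axes.
- head: Blue filter head: a round bowl 80 mm in diameter on a grey plate 104 mm square and 10 mm thick, bolted to the bench. Origin on the bowl's axis at bench level, z up, +x towards its brass hose barb (reaches 76 mm from the axis). A steel bayonet ring tops it.
- ring_top (a point): Centre of the steel ring's top face, 50 mm above the bench; axes as the head. Bore 42 mm. Two opposite slots, 12.4 mm wide, take the lugs: roughly on the x axis, but each ring sits turned up to 29 degrees (0.5 rad) either way, which no pose here shows: find them by feel or sight (a yellow dash is 18 degrees anticlockwise of each slot). With lugs resting on the ring the foot is 38 mm above the bench.
- lock_height (a point): On the head's axis, 26.5 mm above the bench: where the foot is when locked. The ring's underside is 42 mm up: the lugs pass below it with the foot at 23 mm or lower, then turn clockwise only, 70 degrees (1.22 rad) from the slots, to a hard stop (red dashes; 0.3 Nm on it is ample). Released there, the spring lifts the lugs 3.5 mm into pockets. The ring stays put.
- plunger (a joint): Travel (m) of the black spring plate inside the head: 0 when up, where it meets the cartridge's foot 36 mm above the bench; 0.018 at its bottom stop (foot at 18 mm). It resists with 3 N at first, 12 N at the bottom.
- bottle: Bystander: white reagent bottle with blue label, 60 mm in diameter, 125 mm tall, origin at the centre of its underside.
- beaker: Bystander: clear open beaker, 66 mm in diameter, 75 mm tall, origin at the centre of its underside.
- tube_rack: Bystander: orange rack of capped tubes, 80 x 150 x 82 mm tall, origin at the centre of its underside.
Mind the look-alikes: they are no part of the job. Leave any pink or turquoise look-alike of the cartridge alone.

How it is judged:
On the way:
1. the cartridge is pushed in, with its lugs under the ring (z of cartridge_mid in the frame of head below 0.0605 m and horizontal distance between cartridge_mid and head below 0.004 m), for 0.05 s.
At the end, for the whole second after the job is handed in: The cartridge stands upright in the head (within 0.08 rad and 4 mm of its axis), turned away from the slots (its x axis over 0.58 rad from the head's) and lifted by the spring into the lock: its middle 62.5 mm above the bench within 1.7 mm; released and at rest (z of cartridge_mid in the frame of head between 0.0608 and 0.0642 m and horizontal distance between cartridge_mid and head below 0.004 m and angle between the x axis of cartridge_mid and the x axis of head, either way round above 0.58 rad and angle between cartridge_mid's own z axis and vertical below 0.08 rad and linear speed of cartridge below 0.02 m/s); the robot touches nothing.
It fails at once if the cartridge bears on the head, in pushing or turning, with more than 50 N in all (contact force between cartridge and head above 50 N).
It fails at once if the bottle is moved by more than 20 mm (distance of bottle from where it was at the start of the episode above 0.02 m).
It fails at once if the beaker is moved by more than 20 mm (distance of beaker from where it was at the start of the episode above 0.02 m).
It fails at once if the tube rack is moved by more than 20 mm (distance of tube_rack from where it was at the start of the episode above 0.02 m).
It also fails if it takes over 72 s, if anything falls off the work surface, if the arm or the gripper's body presses on something with over 40 N, if the wrist force passes 120 N, or if a joint passes its speed limit or range.

## Working session

There is one attempt and no reset: what is moved stays moved. The work goes in short steps, Python scripts to look and compute and a tool call to move; the robot and the scene stay as the last step left them, time stands still between calls to the robot, and variables do not carry over. Pictures are saved under pics/ and viewed, about 8 in all and at most 12, crops included, and the job is handed in when it is done.

Besides the shell and the picture viewer there is one more tool, called by a JSON object that holds its "op" and its "data". send_rows: Moves the arm, as the interface text tells. Its arguments: {"type":"object","properties":{"delta_pos":{"type":"array"},"rotation":{"type":"array"},"grip":{"type":"array"},"squeeze":{"type":"number"}},"required":["delta_pos","rotation","grip"]}

```bash
mkdir -p pics; cat > h.py <<'E'
import numpy as np,cv2
from scipy.spatial.transform import Rotation as R
from rig import ctrl
def grab(name):
    s=ctrl.read_state(); c=ctrl.camera(name)
    if 'T_tool_cam' in c:
        T=np.eye(4);T[:3,:3]=rot(s['ee_rot']);T[:3,3]=s['position']
        M=T@np.array(c['T_tool_cam']);o=M[:3,3];A=M[:3,:3]
    else:
        o=np.array(c['origin']);A=att(c['attitude'])
    return c['frame'],np.array(c['mtx']),o,A
def rot(e):
    e=np.array(e,float); return e if e.shape==(3,3) else R.from_euler('xyz',e).as_matrix()
att=rot
def onz(px,K,o,A,z):
    d=A@np.linalg.inv(K)@np.array([px[0],px[1],1.]); return o+d*(z-o[2])/d[2]
def proj(p,K,o,A):
    q=K@(A.T@(np.array(p)-o)); return q[:2]/q[2]
def save(n,f): cv2.imwrite('pics/'+n+'.png',cv2.cvtColor(f,cv2.COLOR_RGB2BGR))
E
python3 - <<'E'
from h import *
import pickle
print(ctrl.read_state())
fs={}
for n in('scene','top','wrist'):
    c=ctrl.camera(n);print(n,c['mtx'],c.get('origin'),c.get('attitude'),c.get('T_tool_cam'))
    g=grab(n);save(n,g[0]);pickle.dump(g,open(n+'.pkl','wb'));fs[n]=g[0]
E
```

```text
{'time': 0.0, 'qpos': array([-1.24749654,  0.59209484,  0.04829173,  1.60986352, -0.03332226,
        0.94269347, -0.03370986]), 'dq': array([-0.00068371,  0.0017181 ,  0.0002995 ,  0.00033011, -0.00126855,
       -0.00029963,  0.00163908]), 'effort': array([-3.86835936e-04, -5.48697782e+01,  1.54634736e+00, -1.98128879e+01,
        9.41778591e-03,  8.69562209e-03,  6.00078195e-06]), 'position': array([0.29314895, 0.66216498, 0.23014281]), 'ee_rot': array([-3.13934076e+00,  1.03821580e-04,  2.72485619e+00]), 'contact_force': array([ 0.30982471,  0.06394495, -0.7497054 ]), 'wrist_torque': array([ 0.01497249,  0.04302645, -0.01590634]), 'grip_width': 0.08506527902449285}
scene [[368.62815812   0.         323.68398839]
 [  0.         368.62815812 206.66576162]
 [  0.           0.           1.        ]] [ 1.20265476 -0.23016668  0.5644437 ] [-2.23872438 -0.00515338  1.21484793] None
top [[429.3322162    0.         319.45919916]
 [  0.         429.3322162  199.71944479]
 [  0.           0.           1.        ]] [ 0.55725319 -0.0083939   0.94223173] [-3.07224065e+00  4.21686144e-04 -1.58671611e+00] None
wrist [[282.81022489   0.         313.41620351]
 [  0.         282.81022489 199.11411566]
 [  0.           0.           1.        ]] None None [[ 5.25073505e-04 -9.63725239e-01 -2.66895837e-01  6.72309538e-02]
 [ 9.99999317e-01  7.84666593e-04 -8.65992727e-04  7.86284476e-04]
 [ 1.04400330e-03 -2.66895200e-01  9.63724993e-01 -1.42209352e-01]
 [ 0.00000000e+00  0.00000000e+00  0.00000000e+00  1.00000000e+00]]
```

View pics/top.png

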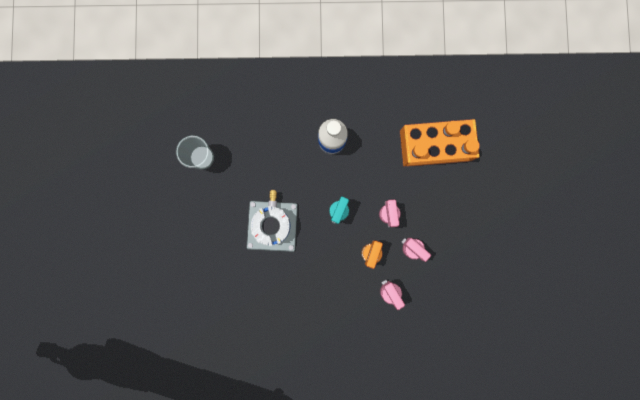

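View pics/scene.png

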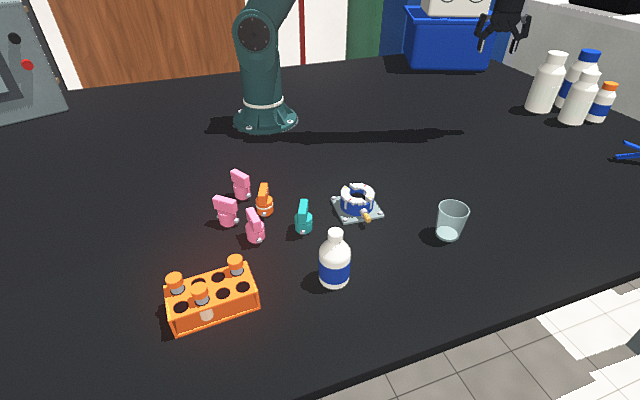

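Picture 1 (top): the orange cartridge is at (372,254). Possible confusions are turquoise (340,211), pink (390,213), (415,249) and (392,293), and the orange rack (440,142). The head is at (271,226), its barb at (272,196).
Picture 2 (scene): the cartridge is at (264,200) and the head at (357,203). I choose the one orange bar-topped piece.

```bash
python3 - <<'E'
from h import *
import pickle
t=pickle.load(open('top.pkl','rb'));s=pickle.load(open('scene.pkl','rb'))
def orange(f,box):
    x0,y0,x1,y1=box;h=cv2.cvtColor(f,cv2.COLOR_RGB2HSV)[y0:y1,x0:x1]
    m=cv2.inRange(h,(5,150,60),(20,255,255));ys,xs=np.nonzero(m);return np.c_[xs+x0,ys+y0].astype(float),m
pt,m1=orange(t[0],(350,230,400,280));ps,m2=orange(s[0],(245,170,290,225))
print(len(pt),pt.mean(0),pt.min(0),pt.max(0),len(ps),ps.mean(0),ps.min(0),ps.max(0))
def tri(a,b):
    A=[];y=[]
    for p,(f,K,o,Q) in((a,t),(b,s)):
        d=Q@np.linalg.inv(K)@np.array([p[0],p[1],1]);d/=np.linalg.norm(d);P=np.eye(3)-np.outer(d,d);A.append(P);y.append(P@o)
    return np.linalg.lstsq(np.vstack(A),np.hstack(y),rcond=None)[0]
print('cart mean',tri(pt.mean(0),ps.mean(0)))
print('head',tri((271,226),(358,193)), onz((271,226),*t[1:],.05),'barb',onz((272.5,193),*t[1:],.04))
a=cv2.resize(t[0][180:320,230:430],None,fx=4,fy=4,interpolation=cv2.INTER_CUBIC)
save('crop',a)
E
```

```text
380 [372.69736842 253.53157895] [363. 241.] [382. 268.] 363 [263.63085399 199.54820937] [255. 182.] [273. 216.]
cart mean [ 0.50539106 -0.11875881  0.0388606 ]
head [0.56688661 0.09434551 0.04684342] [0.56618933 0.09238007 0.05      ] barb [0.63570602 0.08978383 0.04      ]
```

View pics/crop.png

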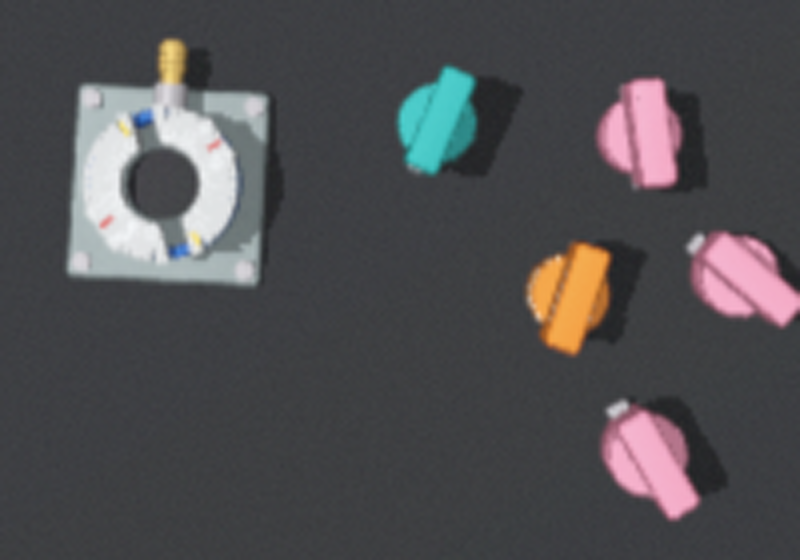

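Picture 3 (top crop, 4x): the orange bar's ends are at about (592,245) and (560,350). The slots in the ring are at (143,118) and (180,250), and the yellow dashes lie anticlockwise of each. The orange one is clearly the target.

```bash
python3 - <<'E'
from h import *
import pickle
t=pickle.load(open('top.pkl','rb'))
f=lambda u,v,z:onz((230+u/4,180+v/4),*t[1:],z)
def ax(a,b,z):
    p,q=f(*a,z),f(*b,z);d=p-q;print((p+q)[:2]/2,np.hypot(*d[:2]),np.arctan2(d[1],d[0]))
ax((592,243),(562,351),.072)
ax((143,118),(180,250),.046)
ax((172,45),(164,184),.045)
for p in((125,127),(196,239)):
    print(f(*p,.05))
s=ctrl.read_state();print(s['position'],s['ee_rot'],rot(s['ee_rot']).round(3))
E
```

```text
[ 0.50592642 -0.11758647] 0.05623346956804383 -0.2966831661309273
[0.56634193 0.09415904] 0.07144313442678894 0.26518817814926515
[0.60258898 0.0905525 ] 0.07285642495757365 -0.06571912701071235
[0.59608724 0.11241179 0.05      ]
[0.53751723 0.07605249 0.05      ]
[0.2933832  0.66266733 0.23087955] [-3.14078117e+00  6.47543945e-05  2.72481934e+00] [[-0.914  0.405 -0.   ]
 [ 0.405  0.914 -0.001]
 [-0.    -0.001 -1.   ]]
```

{"op": "send_rows", "data": {"delta_pos": [[-25,-31,0],[-51,-63,-1],[-77,-94,-2],[-102,-125,-3],[-127,-157,-4]], "rotation": [[0,0,-0.03],[0,0,-0.06],[0,0,-0.08],[0,0,-0.1],[0,0,-0.12]], "grip": [0.5,0.5,0.5,0.5,0.5], "squeeze": 40}}

```text
time: 0.72
position: [0.3465, 0.4662, 0.2354]
ee_rot: [3.141, 0.0, 2.846]
contact_force: [0.6, -0.3, 0.9]
grip_width: 0.0424
```

{"op": "send_rows", "data": {"delta_pos": [[-22,-34,0],[-43,-68,0],[-65,-103,0],[-86,-137,0],[-108,-171,0]], "rotation": [[0,0,0],[0,0,0],[0,0,0],[0,0,0],[0,0,0]], "grip": [0.5,0.5,0.5,0.5,0.5]}}

```text
time: 1.13
position: [0.3995, 0.271, 0.2356]
ee_rot: [3.141, 0.0, 2.845]
contact_force: [0.5, -0.1, 0.3]
grip_width: 0.043
```

{"op": "send_rows", "data": {"delta_pos": [[-22,-34,0],[-43,-68,0],[-65,-103,0],[-86,-137,0],[-108,-171,0]], "rotation": [[0,0,0],[0,0,0],[0,0,0],[0,0,0],[0,0,0]], "grip": [0.5,0.5,0.5,0.5,0.5]}}

```text
time: 1.55
position: [0.4527, 0.0758, 0.2356]
ee_rot: [3.141, 0.001, 2.845]
contact_force: [0.1, 1.0, -0.7]
grip_width: 0.0426
```

{"op": "send_rows", "data": {"delta_pos": [[-22,-34,5],[-43,-68,10],[-65,-103,20],[-86,-137,30],[-108,-171,35]], "rotation": [[0,0,0],[0,0,0],[0,0,0],[0,0,0],[0,0,0]], "grip": [0.5,0.5,0.5,0.5,0.5]}}

```text
time: 1.97
position: [0.5055, -0.1191, 0.1996]
ee_rot: [3.142, -0.001, 2.845]
contact_force: [-0.2, 1.1, -0.3]
grip_width: 0.0428
```

```bash
python3 - <<'E'
from h import *
import pickle
g=grab('wrist');g=grab('wrist');save('w1',g[0]);pickle.dump(g,open('w1.pkl','wb'))
s=ctrl.read_state();print(s['position'],s['ee_rot'],s['qpos'].round(2),s['time'])
print(proj((.506,-.118,.072),*g[1:]))
E
```

```text
[ 0.50693593 -0.12592301  0.20015003] [-3.13763514  0.00326946  2.83283064] [ 0.01  0.39  0.19  2.1  -0.11  0.66  1.53] 2.0667
[324.6288887  185.68956937]
```

View pics/w1.png

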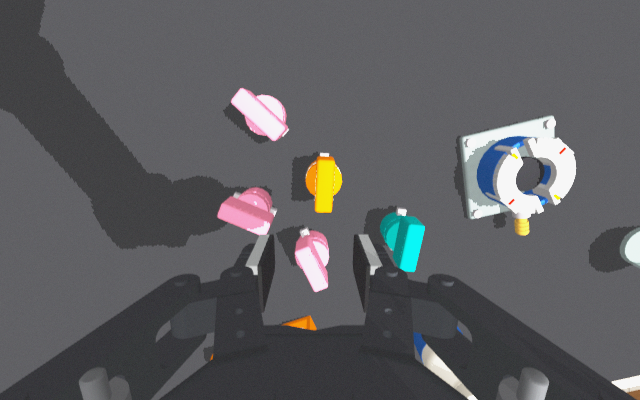

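Picture 4 (wrist): the orange bar's top face is centred at about (324,184), upright in the image and so aligned with the tool. This is where the top-camera estimate projected. The nearest pink piece is at (312,255), and the head is at (528,172).

{"op": "send_rows", "data": {"delta_pos": [[0,0,20],[0,0,40],[0,0,60],[0,0,60],[0,0,60]], "rotation": [[0,0,0],[0,0,0],[0,0,0],[0,0,0],[0,0,0]], "grip": [0.5,0.5,0.5,0.5,0.5]}}

```text
time: 2.48
position: [0.5053, -0.1169, 0.1399]
ee_rot: [-3.141, -0.002, 2.845]
contact_force: [0.3, -0.4, 0.6]
grip_width: 0.0428
```

```bash
python3 - <<'E'
from h import *
import pickle
g=grab('wrist');save('w2',g[0]);pickle.dump(g,open('w2.pkl','wb'))
s=ctrl.read_state();print(s['position'],s['ee_rot'],s['time'])
h=cv2.cvtColor(g[0],cv2.COLOR_RGB2HSV)
m=cv2.inRange(h,(8,150,60),(32,255,255));m[280:]=0
n,l,st,c=cv2.connectedComponentsWithStats(m);i=1+np.argmax(st[1:,4]);print(st[i],c[i])
print(proj((.506,-.118,.072),*g[1:]))
x,y=c[i].astype(int);cr=g[0][max(0,y-90):y+90,x-120:x+120];print(max(0,y-90),x-120)
save('w2c',cv2.resize(cr,None,fx=3,fy=3))
E
```

```text
[ 0.50614087 -0.11713128  0.14072607] [3.14155231e+00 1.08324468e-04 2.84515541e+00] 2.5333
[ 289  173   46   72 2181] [311.33241632 206.37551582]
[311.58855174 211.67389175]
116 191
```

View pics/w2c.png

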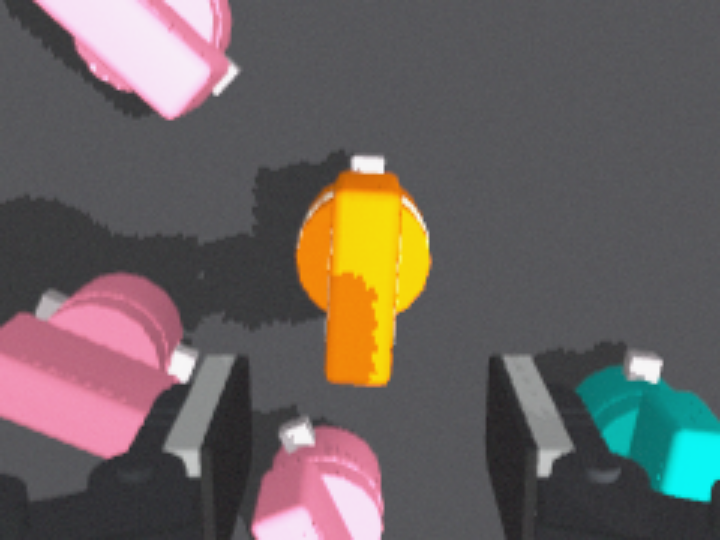

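Picture 5 (wrist crop): the bar's top face has its centre at full-frame (312.4,211.8), against (311.6,211.7) predicted from z = 0.072, so the height agrees. It is tilted about 0.04 rad from the tool x axis. Both fingers have room, so I descend and grasp.

{"op": "send_rows", "data": {"delta_pos": [[0,0,25],[0,0,50],[0,0,75],[0,0,95],[0,0,95]], "rotation": [[0,0,0.04],[0,0,0.04],[0,0,0.04],[0,0,0.04],[0,0,0.04]], "grip": [0.5,0.5,0.5,0.5,0.5]}}

```text
time: 2.95
position: [0.5051, -0.1168, 0.0438]
ee_rot: [-3.141, -0.003, 2.805]
contact_force: [-0.5, -0.4, 0.3]
grip_width: 0.0428
```

{"op": "send_rows", "data": {"delta_pos": [[0,0,0],[0,0,0],[0,0,0],[0,0,0],[0,0,0]], "rotation": [[0,0,0],[0,0,0],[0,0,0],[0,0,0],[0,0,0]], "grip": [0.15,0.05,0.05,0.05,0.05], "squeeze": 50}}

```text
time: 3.37
position: [0.5073, -0.1176, 0.0469]
ee_rot: [3.141, 0.003, 2.805]
contact_force: [-0.8, -0.5, 7.2]
grip_width: 0.017
```

{"op": "send_rows", "data": {"delta_pos": [[0,0,-10],[0,0,-40],[0,0,-70],[0,0,-80],[0,0,-80]], "rotation": [[0,0,0],[0,0,0],[0,0,0],[0,0,0],[0,0,0]], "grip": [0.05,0.05,0.05,0.05,0.05]}}

```text
time: 3.78
position: [0.5077, -0.1177, 0.1283]
ee_rot: [3.14, 0.006, 2.805]
contact_force: [1.0, -0.1, -2.5]
grip_width: 0.017
```

{"op": "send_rows", "data": {"delta_pos": [[-3,26,-10],[-6,52,-20],[-10,78,-25],[-13,104,-25],[-16,130,-25]], "rotation": [[0,0,-0.12],[0,0,-0.24],[0,0,-0.36],[0,0,-0.48],[0,0,-0.585]], "grip": [0.05,0.05,0.05,0.05,0.05]}}

```text
time: 4.2
position: [0.5635, 0.0012, 0.1496]
ee_rot: [3.141, -0.001, -2.888]
contact_force: [0.4, 0.1, -1.9]
grip_width: 0.0171
```

{"op": "send_rows", "data": {"delta_pos": [[0,0,0],[0,0,0],[0,0,0]], "rotation": [[0,0,0],[0,0,0],[0,0,0]], "grip": [0.05,0.05,0.05]}}

```text
time: 4.45
position: [0.5625, -0.0005, 0.1491]
ee_rot: [3.141, -0.003, -2.894]
contact_force: [-0.1, -1.0, -1.7]
grip_width: 0.0165
```

```bash
python3 - <<'E'
from h import *
import pickle
g=grab('wrist');save('w3',g[0]);pickle.dump(g,open('w3.pkl','wb'))
s=ctrl.read_state();print(s['position'],s['ee_rot'],s['time'],s['qpos'].round(2))
p=proj((.566,.094,.05),*g[1:]);print(p)
x,y=p.astype(int);x0,y0=max(0,min(x-130,380)),max(0,y-95);print(x0,y0)
save('w3c',cv2.resize(g[0][y0:y0+190,x0:x0+260],None,fx=3,fy=3,interpolation=cv2.INTER_CUBIC))
save('w3c',np.ascontiguousarray(cv2.resize(g[0][y0:y0+190,x0:x0+260],None,fx=3,fy=3,interpolation=cv2.INTER_CUBIC)))
E
```

```text
[ 0.56244247 -0.00121483  0.14923047] [-3.14135725e+00 -3.13012269e-03 -2.89527984e+00] 4.5 [-0.09  0.5   0.02  2.04 -0.01  0.6   1.75]
[412.76865697 227.83722889]
282 132
```

View pics/w3c.png

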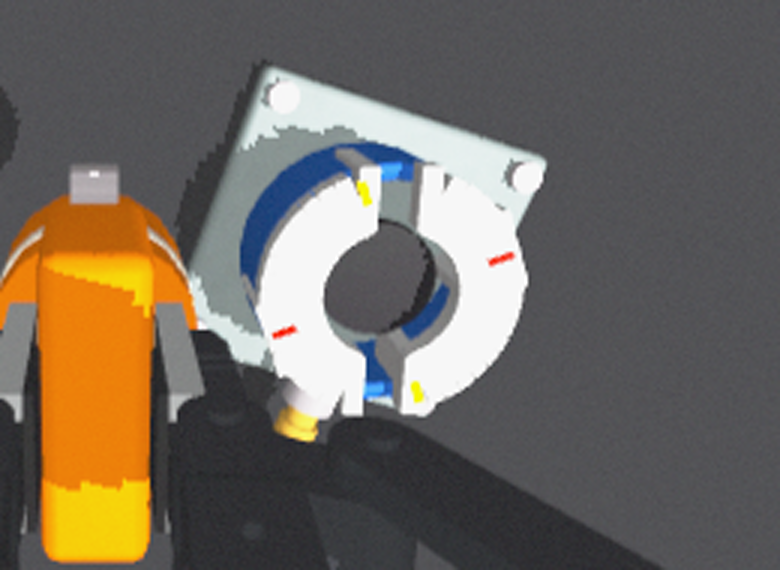

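Picture 6 (wrist crop): the ring face is clearly visible. The slot centre line runs from (398,171) to (382,409), the red dashes are at (501,259) and (285,332), and the yellow dashes are at (365,194) and (418,391). The held bar is upright in the picture.

```bash
python3 - <<'E'
from h import *
import pickle
g=pickle.load(open('w3.pkl','rb'))
f=lambda u,v,z=.05:onz((282+(u-1)/3,132+(v-1)/3),*g[1:],z)
def ax(a,b,n,z=.05):
    p,q=f(*a,z),f(*b,z);d=p-q;print(n,((p+q)/2)[:2].round(4),np.hypot(*d[:2]).round(4),(np.arctan2(d[1],d[0])%np.pi).round(3))
ax((382,409),(398,171),'slot');ax((501,259),(285,332),'red');ax((365,194),(418,391),'yel')
ax((94,555),(97,252),'bar',.149-.047+.072)
# circle fit on white outer contour
h=cv2.cvtColor(g[0],cv2.COLOR_RGB2HSV)[132:322,282:542]
m=((h[...,2]>225)&(h[...,1]<20)).astype(np.uint8);m=cv2.morphologyEx(m,cv2.MORPH_OPEN,np.ones((3,3)))
n,l,st,c=cv2.connectedComponentsWithStats(m)
P=[]
for i in range(1,n):
    if st[i,4]>500:
        print(st[i],c[i]);P.append(np.argwhere(l==i)[:,::-1])
P=np.vstack(P);hull=cv2.convexHull(P.astype(np.int32))[:,0]
W=np.array([onz((282+u,132+v),*g[1:],.05)[:2] for u,v in hull])
from scipy.optimize import least_squares
r=least_squares(lambda q:np.hypot(*(W-q[:2]).T)-q[2],[.566,.094,.04],loss='soft_l1',f_scale=.0007);print('circle',r.x.round(4),np.abs(r.fun).mean())
# bench->z check: cam pose
print(g[2])
E
```

```text
slot [0.5682 0.0936] 0.0772 0.276
red [0.5684 0.0943] 0.0678 2.177
yel [0.5683 0.0945] 0.0676 0.579
bar [ 5.615e-01 -3.000e-04] 0.0517 0.239
[  84   27   97  111 2938] [146.63989108  75.53812117]
[  65   60   61   79 1906] [102.10283316 100.50786988]
circle [0.5564 0.0821 0.0542] 0.002105574614060334
[ 0.49806149 -0.01633902  0.29149273]
```

{"op": "send_rows", "data": {"delta_pos": [[-9,30,0],[-19,60,0],[-28.7,90.4,0],[-28.7,90.4,20],[-28.7,90.4,30]], "rotation": [[0,0,-0.024],[0,0,-0.024],[0,0,-0.024],[0,0,-0.024],[0,0,-0.024]], "grip": [0.05,0.05,0.05,0.05,0.05]}}

```text
time: 4.92
position: [0.5688, 0.0964, 0.1192]
ee_rot: [3.141, -0.001, -2.867]
contact_force: [-0.5, -0.4, -1.2]
grip_width: 0.0168
```

{"op": "send_rows", "data": {"delta_pos": [[0,0,5],[0,0,10],[0,0,10]], "rotation": [[0,0,0],[0,0,0],[0,0,0]], "grip": [0.05,0.05,0.05]}}

```text
time: 5.17
position: [0.5687, 0.0923, 0.1093]
ee_rot: [-3.141, -0.003, -2.873]
contact_force: [-0.2, 0.3, -1.5]
grip_width: 0.0173
```

```bash
python3 - <<'E'
from h import *
import pickle
for k in range(4):
    s=ctrl.read_state();c=ctrl.camera('top');print(s['position'].round(4),(s['ee_rot']).round(4),s['contact_force'].round(1))
g=grab('wrist');save('w4',g[0]);pickle.dump(g,open('w4.pkl','wb'))
print(proj((.5683,.0944,.05),*g[1:]))
save('w4c',cv2.resize(g[0][90:290,180:450],None,fx=2.9,fy=2.9,interpolation=cv2.INTER_CUBIC))
E
```

```text
[0.5687 0.0923 0.1093] [-3.1405e+00 -2.7000e-03 -2.8726e+00] [-0.2  0.3 -1.5]
[0.5692 0.0927 0.1099] [-3.1407e+00 -1.5000e-03 -2.8723e+00] [ 0.5 -0.  -0.8]
[0.5697 0.0931 0.1104] [-3.1409e+00 -3.0000e-04 -2.8719e+00] [ 0.2  0.3 -1.9]
[0.57   0.0935 0.1107] [-3.1411e+00  6.0000e-04 -2.8714e+00] [-0.1 -0.7 -2. ]
[314.35796886 210.68085341]
```

View pics/w4c.png

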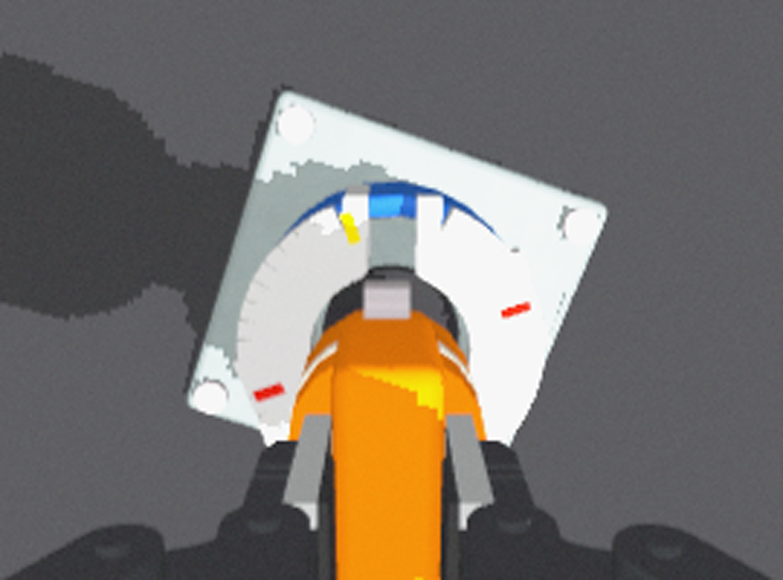

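Picture 7 (wrist crop): the cartridge is over the bore. The lug and bar are centred at u≈387 and the far slot at u≈392. The red dashes are at (268,392) and (516,310), the yellow dash at (350,229).

```bash
python3 - <<'E'
from h import *
import pickle
g=pickle.load(open('w4.pkl','rb'));s=ctrl.read_state();Rt=rot(s['ee_rot']);print(s['position'],s['ee_rot'])
f=lambda u,v,z=.05:Rt.T@(onz((180+u/2.9,90+v/2.9),*g[1:],z)-s['position'])*1000
a,b=f(268,392),f(516,310);c=(a+b)/2;print('centre in tool',c,np.linalg.norm(a-b));y=f(350,229);print('yel',y-c,np.arctan2(*(y-c)[1::-1])+.314)
sl=f(392,240);print('slot',sl-c,np.arctan2((sl-c)[1],(sl-c)[0]));d=b-a;print('red dir',np.arctan2(d[1],d[0])-np.pi+1.222 , np.arctan2(d[1],d[0]))
print('lug',f(387,300,.0795))
E
```

```text
[0.5700693  0.09413092 0.11089944] [-3.14132819e+00  1.10664979e-03 -2.87050864e+00]
centre in tool [ 1.26125507  0.9054645  60.8978428 ] 68.22032966365667
yel [ 32.11766383 -10.0806013   -0.03287705] 0.009872319124513584
slot [29.3451772   0.40411397 -0.03258172] 0.013770181971946002
red dir -0.6836573726993813 1.2359352808904118
lug [22.61787451  0.08190964 31.3744072 ]
```

{"op": "send_rows", "data": {"delta_pos": [[1.2,0.9,0],[1.2,0.9,5],[1.2,0.9,10],[1.2,0.9,14],[1.2,0.9,18]], "rotation": [[0,0,0.013],[0,0,0.013],[0,0,0.013],[0,0,0.013],[0,0,0.013]], "grip": [0.05,0.05,0.05,0.05,0.05]}}

```text
time: 5.83
position: [0.5679, 0.0953, 0.0917]
ee_rot: [-3.142, -0.001, -2.882]
contact_force: [-0.0, -0.3, -2.4]
grip_width: 0.0168
```

{"op": "send_rows", "data": {"delta_pos": [[0,0,1.5],[0,0,3],[0,0,4.5],[0,0,6]], "rotation": [[0,0,0],[0,0,0],[0,0,0],[0,0,0]], "grip": [0.05,0.05,0.05,0.05]}}

```text
time: 6.17
position: [0.5682, 0.0952, 0.0862]
ee_rot: [-3.141, -0.0, -2.882]
contact_force: [-0.1, 0.2, -1.7]
grip_width: 0.0168
```

{"op": "send_rows", "data": {"delta_pos": [[0,0,1.5],[0,0,3],[0,0,4.5],[0,0,4.5]], "rotation": [[0,0,0],[0,0,0],[0,0,0],[0,0,0]], "grip": [0.05,0.05,0.05,0.05]}}

```text
time: 6.5
position: [0.5682, 0.0952, 0.0819]
ee_rot: [-3.141, -0.0, -2.882]
contact_force: [-0.5, 0.3, 1.5]
grip_width: 0.0169
```

{"op": "send_rows", "data": {"delta_pos": [[0,0,1.5],[0,0,3],[0,0,4.5],[0,0,4.5]], "rotation": [[0,0,0],[0,0,0],[0,0,0],[0,0,0]], "grip": [0.05,0.05,0.05,0.05]}}

```text
time: 6.83
position: [0.5682, 0.0951, 0.0774]
ee_rot: [-3.141, 0.0, -2.883]
contact_force: [-1.5, -1.3, 3.8]
grip_width: 0.0168
```

The force follows the spring (about 0.5 N/mm) and the tool is keeping up, so the lugs are in the slots.

{"op": "send_rows", "data": {"delta_pos": [[0,0,2.5],[0,0,5],[0,0,7.5],[0,0,10],[0,0,10]], "rotation": [[0,0,0],[0,0,0],[0,0,0],[0,0,0],[0,0,0]], "grip": [0.05,0.05,0.05,0.05,0.05]}}

```text
time: 7.25
position: [0.5683, 0.0951, 0.0677]
ee_rot: [-3.141, 0.0, -2.883]
contact_force: [-1.5, -0.0, 6.9]
grip_width: 0.0172
```

```bash
python3 -c "
from h import *
s=ctrl.read_state();print(s['position'],s['ee_rot'],s['contact_force'],s['wrist_torque'],s['qpos'].round(2))"
```

```text
[0.56826234 0.09510504 0.06767807] [-3.14142789e+00  3.78401246e-05 -2.88255797e+00] [-1.52557502 -0.0070165   6.89576634] [-0.1394237   0.43223558  0.02740172] [-0.25  0.64  0.01  2.05 -0.02  0.45  1.6 ]
```

{"op": "send_rows", "data": {"delta_pos": [[0,0,1],[0,0,1.5],[0,0,1.5]], "rotation": [[0,0,0],[0,0,0],[0,0,0]], "grip": [0.05,0.05,0.05]}}

```text
time: 7.5
position: [0.5683, 0.0951, 0.0666]
ee_rot: [-3.141, 0.0, -2.883]
contact_force: [-3.1, -1.7, 9.1]
grip_width: 0.0168
```

```bash
python3 - <<'E'
from h import *
import pickle
for i in range(4):
    s=ctrl.read_state();print(s['position'],s['contact_force'],s['wrist_torque']);g=grab('wrist')
save('w5',g[0]);pickle.dump(g,open('w5.pkl','wb'))
save('w5c',cv2.resize(g[0][90:290,180:450],None,fx=2.9,fy=2.9,interpolation=cv2.INTER_CUBIC))
E
```

```text
[0.56826116 0.0950632  0.06663423] [-3.14866158 -1.74427466  9.14567237] [-0.1462763   0.57738278  0.05530225]
[0.56828488 0.0950814  0.0666574 ] [-2.90948106 -0.96357691  9.10769022] [-0.23843383  0.60832811 -0.01446754]
[0.56826942 0.09510654 0.06664204] [-3.4090874  -1.60692836  8.7640648 ] [-0.13858236  0.5812416   0.01668312]
[0.56827812 0.09509199 0.06664837] [-2.52916856 -1.55589137  9.30640687] [-0.20218319  0.62286528 -0.02160831]
```

View pics/w5c.png

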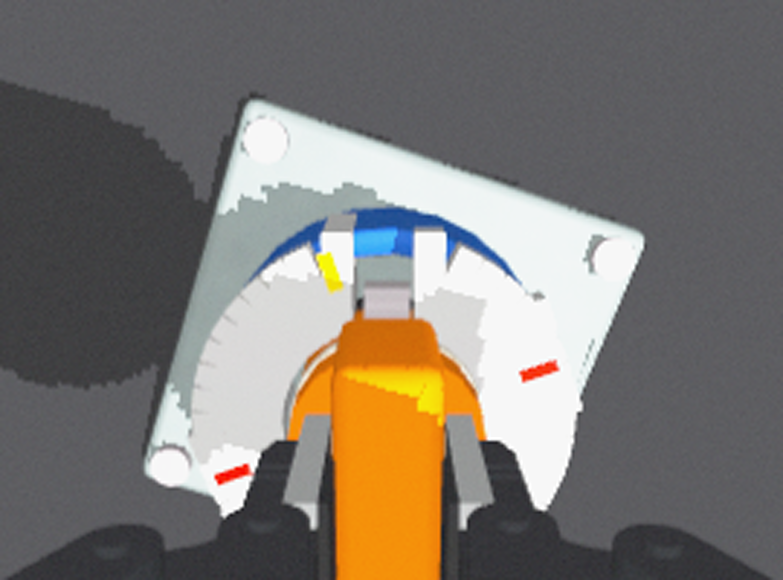

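Picture 8 (wrist crop): the lug sits between the slot edges (355..412), pushed in. The spring reads about 11 N, so the foot is near 20 mm, which agrees with the TCP. There is a small side load towards tool +x. I turn clockwise lightly, which is tool +z.

{"op": "send_rows", "data": {"delta_pos": [[0.6,0,0.3],[0.6,0,0.3],[0.6,0,0.3],[0.6,0,0.3],[0.6,0,0.3]], "rotation": [[0,0,0.06],[0,0,0.12],[0,0,0.18],[0,0,0.24],[0,0,0.3]], "grip": [0.05,0.05,0.05,0.05,0.05]}}

```text
time: 8.12
position: [0.5682, 0.0952, 0.0664]
ee_rot: [3.141, 0.001, 3.098]
contact_force: [-1.9, -1.6, 8.4]
grip_width: 0.0169
```

```bash
python3 -c "
from h import *
s=ctrl.read_state();print(s['position'],s['ee_rot'],s['contact_force'],s['wrist_torque'],s['qpos'].round(2))"
```

```text
[0.56817651 0.09515044 0.06642789] [3.14127156e+00 1.20715649e-03 3.09806878e+00] [-1.9193326  -1.61594065  8.43236838] [-0.12252551  0.48694057  0.08906447] [-0.31  0.64  0.09  2.06 -0.12  0.44  1.4 ]
```

{"op": "send_rows", "data": {"delta_pos": [[0,0,0],[0,0,0],[0,0,0],[0,0,0],[0,0,0]], "rotation": [[0,0,0.08],[0,0,0.16],[0,0,0.24],[0,0,0.32],[0,0,0.4]], "grip": [0.05,0.05,0.05,0.05,0.05]}}

```text
time: 8.53
position: [0.5682, 0.0952, 0.0664]
ee_rot: [3.141, 0.001, 2.697]
contact_force: [-1.7, -0.8, 8.8]
grip_width: 0.0167
```

{"op": "send_rows", "data": {"delta_pos": [[0,0,0],[0,0,0],[0,0,0],[0,0,0],[0,0,0]], "rotation": [[0,0,0.08],[0,0,0.16],[0,0,0.24],[0,0,0.32],[0,0,0.4]], "grip": [0.05,0.05,0.05,0.05,0.05]}}

```text
time: 8.95
position: [0.5685, 0.0952, 0.0665]
ee_rot: [3.14, 0.001, 2.297]
contact_force: [-2.1, -1.6, 8.2]
grip_width: 0.017
```

```bash
python3 -c "
from h import *
s=ctrl.read_state();print(s['position'],s['ee_rot'],s['contact_force'],s['wrist_torque'],s['qpos'].round(2))"
```

```text
[0.56849507 0.09523215 0.06647929] [3.13980927e+00 9.67199920e-04 2.29739872e+00] [-2.09251043 -1.60346445  8.22728198] [-0.15129865  0.36316705  0.05858954] [-0.45  0.66  0.29  2.06 -0.41  0.47  0.88]
```

{"op": "send_rows", "data": {"delta_pos": [[0,0,0],[0,0,0],[0,0,0],[0,0,0]], "rotation": [[0,0,0.03],[0,0,0.06],[0,0,0.09],[0,0,0.09]], "grip": [0.05,0.05,0.05,0.05]}}

```text
time: 9.28
position: [0.5685, 0.0952, 0.0665]
ee_rot: [3.14, 0.001, 2.21]
contact_force: [-1.7, -0.7, 9.4]
grip_width: 0.0169
```

```bash
python3 -c "
from h import *
s=ctrl.read_state();print(s['position'],s['ee_rot'],s['contact_force'],s['wrist_torque'])"
```

```text
[0.56854432 0.09518009 0.06646019] [3.13984115e+00 1.10692467e-03 2.21024945e+00] [-1.68252746 -0.66642384  9.35156292] [-0.12018045  0.32996268 -0.050067  ]
```

{"op": "send_rows", "data": {"delta_pos": [[0,0,0],[0,0,0],[0,0,0]], "rotation": [[0,0,0.01],[0,0,0.02],[0,0,0.03]], "grip": [0.05,0.05,0.05]}}

```text
time: 9.53
position: [0.5681, 0.095, 0.0664]
ee_rot: [3.141, 0.001, 2.182]
contact_force: [-2.7, -0.9, 10.7]
grip_width: 0.0171
```

```bash
python3 -c "
from h import *
s=ctrl.read_state();print(s['position'],s['ee_rot'],s['contact_force'],s['wrist_torque'])"
```

```text
[0.56813249 0.09500918 0.06640804] [3.14059572e+00 6.08068051e-04 2.18164788e+00] [-2.69523482 -0.94609398 10.70020979] [-0.26930586  0.53884549  0.25748728]
```

The torque rose to 0.26 Nm after a turn of 1.22 rad, so this is the stop. I let the spring lift it gently, then release.

{"op": "send_rows", "data": {"delta_pos": [[0,0,-1.5],[0,0,-3],[0,0,-4.5],[0,0,-5.5],[0,0,-5.5]], "rotation": [[0,0,0],[0,0,0],[0,0,0],[0,0,0],[0,0,0]], "grip": [0.05,0.05,0.05,0.05,0.05]}}

```text
time: 9.95
position: [0.568, 0.0951, 0.0713]
ee_rot: [3.141, 0.001, 2.181]
contact_force: [-1.1, -0.9, 6.3]
grip_width: 0.0171
```

```bash
python3 -c "
from h import *
s=ctrl.read_state();print(s['position'],s['ee_rot'],s['contact_force'],s['wrist_torque'])"
```

```text
[0.56802655 0.0950754  0.07134564] [3.14080725e+00 6.63405096e-04 2.18125033e+00] [-1.12674152 -0.8644367   6.34011653] [-0.30184903  0.19326164  0.15903996]
```

{"op": "send_rows", "data": {"delta_pos": [[0,0,0],[0,0,0],[0,0,0],[0,0,0],[0,0,0]], "rotation": [[0,0,0],[0,0,0],[0,0,0],[0,0,0],[0,0,0]], "grip": [0.25,0.35,0.45,0.5,0.5]}}

```text
time: 10.37
position: [0.5675, 0.0953, 0.0707]
ee_rot: [-3.141, -0.0, 2.181]
contact_force: [0.5, -0.7, -0.3]
grip_width: 0.0425
```

{"op": "send_rows", "data": {"delta_pos": [[0,0,-20],[0,0,-50],[0,0,-85],[0,0,-115],[0,0,-115]], "rotation": [[0,0,0],[0,0,0],[0,0,0],[0,0,0],[0,0,0]], "grip": [0.5,0.5,0.5,0.5,0.5]}}

```text
time: 10.78
position: [0.5717, 0.0952, 0.1915]
ee_rot: [3.131, 0.004, 2.18]
contact_force: [1.0, -0.2, -0.5]
grip_width: 0.0428
```

```bash
python3 - <<'E'
from h import *
import pickle
g=grab('wrist');g=grab('wrist');pickle.dump(g,open('w6.pkl','wb'))
print(ctrl.read_state()['position'],proj((.5683,.0946,.0985),*g[1:]),proj((.5683,.0946,.05),*g[1:]))
sc=grab('scene');pickle.dump(sc,open('s6.pkl','wb'))
a=cv2.resize(g[0][80:280,210:410],None,fx=2.5,fy=2.5,interpolation=cv2.INTER_CUBIC)
b=cv2.resize(sc[0][160:235,320:395],(300,300),interpolation=cv2.INTER_CUBIC);b=cv2.copyMakeBorder(b,0,200,0,0,cv2.BORDER_CONSTANT)
save('w6',np.hstack([a,b]))
E
```

```text
[0.5684005  0.09545149 0.18724265] [309.65148588 201.81392704] [309.97857668 188.56749741]
```

View pics/w6.png

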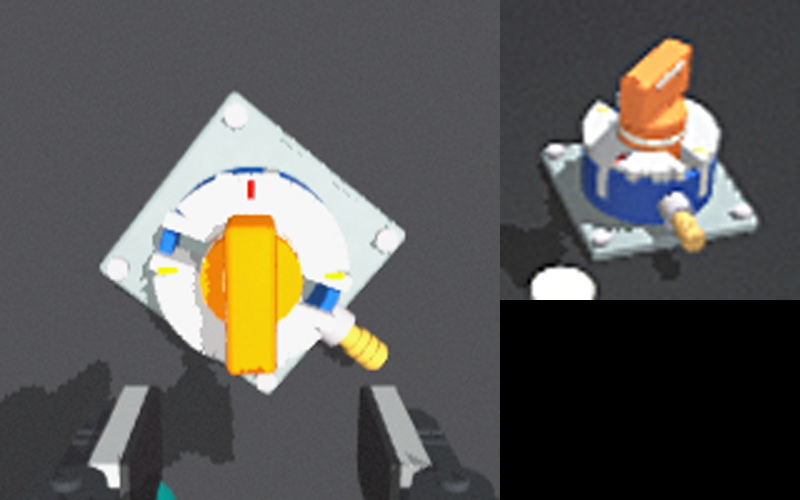

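Picture 9 (wrist and scene crops): the bar lies on the red dash line (bar u≈251, dash u≈251) and stands upright and centred. I check its height numerically in both views, and the bystanders too.

```bash
python3 - <<'E'
from h import *
import pickle
from scipy.optimize import minimize_scalar
sc=pickle.load(open('s6.pkl','rb'));s0=pickle.load(open('scene.pkl','rb'))
def omask(f,b):
    x0,y0,x1,y1=b;m=np.zeros(f.shape[:2],np.uint8);h=cv2.cvtColor(f,cv2.COLOR_RGB2HSV)
    m[y0:y1,x0:x1]=cv2.inRange(h,(5,130,60),(20,255,255))[y0:y1,x0:x1];return m
def top(f,b):
    ys,xs=np.nonzero(omask(f,b));return ys.min(),xs[ys<=ys.min()+1].mean()
def predtop(c,yaw,z,g):
    P=[proj((c[0]+a*.027*np.cos(yaw)-b*.009*np.sin(yaw),c[1]+a*.027*np.sin(yaw)+b*.009*np.cos(yaw),z),*g[1:]) for a in(1,-1) for b in(1,-1)]
    return min(P,key=lambda p:p[1])
print('start meas',top(s0[0],(245,170,290,225)),'pred .072',predtop((.506,-.118),-.335,.072,s0))
print('now meas',top(sc[0],(340,150,385,200)),[predtop((.5683,.0946),2.18,z,sc).round(1) for z in(.0915,.0985,.105)])
d=cv2.absdiff(sc[0],s0[0]).max(2)
for n,b in dict(bottle=(315,225,355,290),beaker=(430,195,475,245),rack=(160,250,265,340)).items():
    x0,y0,x1,y1=b;print(n,(d[y0:y1,x0:x1]>50).mean().round(3))
E
```

```text
start meas (np.int64(182), np.float64(263.5)) pred .072 [267.81886265 181.48230937]
now meas (np.int64(170), np.float64(362.8)) [array([361.3, 171.3]), array([361.5, 168.7]), array([361.7, 166.4])]
bottle 0.0
beaker 0.0
rack 0.0
```

The bystanders are unchanged. The scene view puts the bar top at about 97 mm ±1.5, which does not clearly separate locked (98.5) from unlifted (95). I take one side view with the wrist camera for better parallax.

{"op": "send_rows", "data": {"delta_pos": [[0,-35,0],[0,-70,0],[0,-100,0],[0,-100,0],[0,-100,0]], "rotation": [[0,0,0],[0,0,0],[0,0,0],[0,0,0],[0,0,0]], "grip": [0.5,0.5,0.5,0.5,0.5]}}

```text
time: 11.35
position: [0.4826, 0.0366, 0.1846]
ee_rot: [-3.138, -0.002, 2.178]
contact_force: [0.1, 0.5, 0.1]
grip_width: 0.0426
```

{"op": "send_rows", "data": {"delta_pos": [[0,0,40],[0,0,60],[0,0,60],[0,0,60],[0,0,60]], "rotation": [[0,0,0],[0,0,0],[0,0,0],[0,0,0],[0,0,0]], "grip": [0.5,0.5,0.5,0.5,0.5]}}

```text
time: 11.77
position: [0.4867, 0.0381, 0.1262]
ee_rot: [3.141, 0.001, 2.181]
contact_force: [0.2, 0.1, 0.9]
grip_width: 0.0425
```

```bash
python3 - <<'E'
from h import *
import pickle
for i in range(4): g=grab('wrist')
pickle.dump(g,open('w7.pkl','wb'))
print(ctrl.read_state()['position'],proj((.5683,.0946,.0985),*g[1:]),proj((.5683,.0946,.05),*g[1:]))
x,y=proj((.5683,.0946,.07),*g[1:]).astype(int);x0,y0=max(0,min(640-230,x-115)),max(0,y-90);print(x0,y0)
im=cv2.resize(g[0][y0:y0+180,x0:x0+230],None,fx=3.3,fy=3.3,interpolation=cv2.INTER_CUBIC)
for z,col in((.0985,(0,0,255)),(.095,(0,255,0))):
    yaw=2.18
    P=np.array([proj((.5683+a*.027*np.cos(yaw)-b*.009*np.sin(yaw),.0946+a*.027*np.sin(yaw)+b*.009*np.cos(yaw),z),*g[1:]) for a,b in((1,1),(1,-1),(-1,-1),(-1,1))])
    print(z,P.round(1).tolist());
P=[proj((.5683+.0339*np.cos(a),.0946+.0339*np.sin(a),.05),*g[1:]).round(1).tolist() for a in(2.185,2.185-np.pi,.579,.579+np.pi)];print('red/yel',P)
save('w7',im)
E
```

```text
[0.48660951 0.03802958 0.12700967] [465.65210507 229.93374772] [434.59472245 207.6210327 ]
330 125
0.0985 [[457.5, 189.3], [486.5, 189.3], [473.2, 267.5], [446.4, 267.4]]
0.095 [[454.8, 188.0], [483.2, 188.0], [470.4, 264.9], [444.1, 264.9]]
red/yel [[439.5, 166.1], [430.1, 246.0], [476.1, 208.9], [393.0, 206.4]]
```

View pics/w7.png

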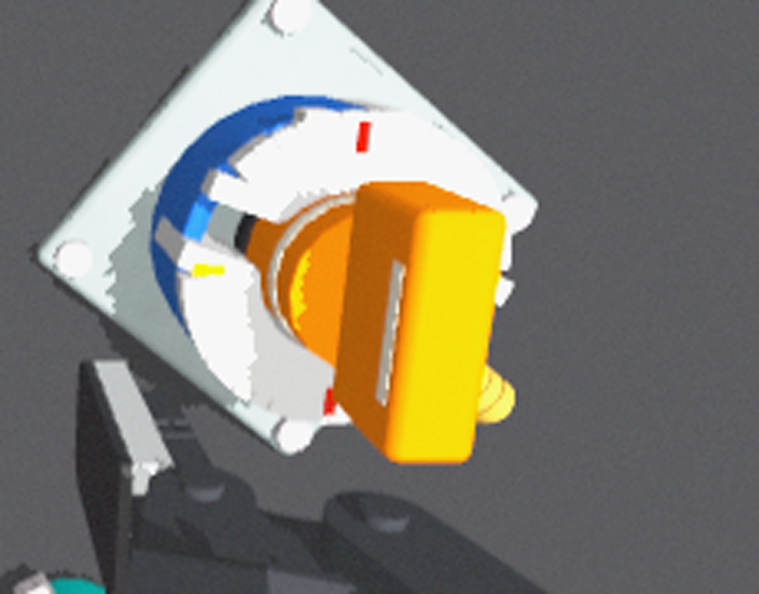

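Picture 10 (side wrist crop): the bar-top corners are at (425,210), (504,212), (470,462) and (387,462). This puts the bar top at about 97.5 mm, inside the accepted 96.8–100.2. During the lift, the foot also rose past 23 mm with the spring still pushing up, so the lugs entered the pockets. The robot is clear of everything, so I hand in.

```bash
python3 -c "
from h import *
print(ctrl.read_state()['time']);print(ctrl.close_job())"
```

```text
11.9667
the job is handed in; nothing more can be done
None
```

The orange cartridge is in the filter head: pushed down, turned clockwise to the stop, released, and the job handed in at 12 s. The last checks point to it being locked, but its final height is the least certain of them.

- **Fit:** I aligned the lugs with the slots by sight. They went in with only spring force, about 11 N at the bottom by the wrist reading, far below the 50 N limit.
- **Turn:** it turned 1.22 rad from the slots, and the torque then rose to 0.26 Nm at the stop. The bar now lies on the red dashes.
- **Lift into the lock:** during the lift the foot rose from about 20 mm to an estimated 24.6 mm. That is above the 23 mm where the ring would hold it, and the spring was still pushing up, so the lugs were entering the pockets.
- **Final height:** locked, the bar top should be at 98.5 mm, with 96.8 to 100.2 accepted. The scene camera gave about 96.5 to 97 mm (±1.5) and the side wrist view about 97.5 mm (roughly ±1). Both read a little low: the wrist value is inside the window, but the scene reading straddles its lower edge.
- **Bystanders and arm:** the scene view showed no change at the bottle, beaker or rack. The gripper is open, off to the side and touching nothing.

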